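# Backstamp a beaker: set it on the stamping jig and hold the cam lever at top lift

### The job

Put the foot mark on the tall straight-sided beaker that stands on the open front of the desk: set it down gently and upright on the ring seat of the backstamping jig, between the three pins, and let go of it while the jig's lever is still back. Then bring the lever over towards the robot by its black crank grip until it is level, where the cam lifts the stamp highest and the beaker stands on the stamp clear of its seat. Finish while holding the lever there (it springs back if let go, and past level the stamp sinks again), and leave the other ware alone.

Things in the scene. Friction and masses are not known exactly. Their poses are not given: they have to be found in the camera images.
- beaker: tall, nearly straight-sided off-white beaker, the only one on the open front of the desk (not the ware crowded at the far left): 66 mm across the rim, 60 mm across the flat foot, 94 mm high, hollow, about 0.2 kg, starts upright. Origin at the centre of the underside of its foot, z up. Can be gripped across the outside from above (64 mm wide at 70 mm above the foot).
- jig: backstamping jig, immovable: grey base plate 150 x 120 mm, two upright cheeks, round steel nest table on them (92 mm across, top at 120 mm), lever on its right (-y) side. Origin on the desk under its middle; x away from the robot, y to the left, z up; turned up to 0.3 rad about z. The lever's shaft lies along the jig's y, 70 mm above the desk, straight under the seat.
- seat (a point): centre of the seat's top face, 126 mm above the desk, axes as the jig's. The seat is a narrow ring, 53 mm outside and 37 mm inside diameter, 6 mm above the nest table; the beaker's foot stands on it. Three pointed pins (8 mm thick, on a 76 mm circle, at 60, 180 and 300 degrees from the jig's x, tips 17 mm above the seat) leave the foot about 4 mm of play all round.
- stamp: stamp inside the seat ring: round rubber face 31 mm across in a brass holder, lifted straight up by the cam. Origin at the centre of the face. With the lever at rest the face lies 3 mm below the top of the seat; at top lift 10 mm above it.
- lever (a joint): cam lever angle: 0 = rest, leaning 10 degrees beyond upright, away from the robot; grows as it comes over the top and down towards the robot (jig's -x). Upright at 0.18; 1.75 = level, highest lift (13 mm of stamp travel); beyond, the stamp sinks; stop at 2.05. Starts at 0 to 0.2. A spring throws it back: some 5 N at the grip bring it to level, about 3 N keep it there.
- crank_grip: black crank grip on the lever's end, parallel to the shaft (jig's y), out to the right: 19 mm thick, 56 mm long, spins freely on its own axis, so fingers pointing down and closing along the jig's x can keep their orientation along the arc. Origin at its middle, 115 mm from the shaft's axis, 93 mm right (-y) of the jig's middle; 0.18 m above the desk at rest, 70 mm at level.
- cup: bystander: rounded bisque cup, 81 mm across, 77 mm high, standing on the desk; origin at the centre of its underside. Leave alone.
- bowl: bystander: low flared clay bowl, 95 mm across, 47 mm high, standing on the desk; origin at the centre of its underside. Leave alone.

How it is judged:
By the outcome, as a careful person would: the job done as asked, in the order asked, and still so for the second after the job is handed in, while the arm keeps its last pose, push and grip.
It also fails if it takes over 51 s, if anything falls off the work surface, if the arm or the gripper's body presses on something with over 40 N, if the wrist force passes 120 N, or if a joint passes its speed limit or range.

### The arm

A 7-joint arm with a two-finger parallel gripper is mounted at the origin on a cart in front of the work surface, level with it; the furniture and walls round the work are solid. World frame = base frame: x ahead of the robot, y to its left, z up, the work surface at z = 0. Lengths are in m, angles in degrees, forces in N, time in s.
With the tool pointing down it reaches from about 0.35 to 0.775 m from the base axis. Payload 3.1 kg.
Tool frame: the origin (TCP) lies where the fingers leave the gripper's body, on its centre line; the fingertips stand ahead of it and the grasp point (between the pads) lies 54 mm ahead of it (ctrl.tips_ahead is the z of the fingertips in the tool frame, in m); z points along the fingers, y is the line along which they close (so a half turn about z gives the same grasp; the last joint's range is limited). The gripper opens to 85 mm and grips with 20 to 120 N. Pads are 22 mm wide; open, the fingers measure 114 mm over their backs; the gripper's body (76 mm by 85 mm) begins 54 mm behind the grasp point. The pads swing forward as they close: fully open they stand 13 mm farther back than shut.
Start: joints at [-74.295, 17.813, 0.802, 86.603, -0.252, 75.585, -1.558], TCP at [0.171, 0.523, 0.304] pointing down, gripper open.
Joint ranges: [-154.91, 154.91], [-16.99, 109.72], [-72.82, 74.43], [7.12, 147.25], [-82.49, 262.49], [11.32, 116.49], [-174.64, 174.64]. Speed limits (degrees/s): [159.86, 159.86, 180, 180, 180, 180, 180].

### API

Orientations are given as a 3x3 rotation matrix whose columns are the frame's x, y, z axes.
In Python, from plant import ctrl gives the robot as it stands. The module is installed in compiled form; this text tells all that it offers.
- The arm moves only by the shell command python3 -m inch 'ROWS' [FORCE]. ROWS is JSON, a list of rows, each a list of 7 numbers: the opening, from 0 (shut) to 1 (fully open), then the shift along the tool's x, y, z in m, then the turn, a rotation vector about the tool's x, y, z in degrees. A call has exactly 5 rows; each row shifts and turns the commanded pose from where the row before left it, along the tool's axes as they then stand; what a row does not reach is not made up. A row lasts 1/8 s, in which the tool goes at most 62.5 mm and 10.7 degrees, less where a joint would pass 70% of its speed; a pose out of reach is approached as far as the arm can. A call with a gripper value outside its range is refused whole. The fingers move at their own pace and stop on an object; FORCE is the grip in N (left out, the last holds). Time passes only in rows, so rows that do not move let the fingers close, or fill a call up. It gives the time, the measured TCP pose, the force, the opening and the grip force at its end, in the units of the state.
- ctrl.sense(): the state, without advancing time (a new reading comes with each control period).
- ctrl.get_image(name): name is "side" or "top" or "wrist"; returns a dict with "color" (420x560x3 uint8, blue, green, red), "depth" (420x560 float32, m along the optical axis (not along the pixel's ray), 0 where there is no reading), "fx", "fy", "cx", "cy" (pixels), "R" (3x3) and "t" (3): a world point X has camera coordinates R X + t; the wrist camera has in their place "mount" (4x4, takes a point from camera to tool coordinates, whose origin is the TCP and whose axes are the flange's). Camera axes: x right, y down, z forward; pixel columns grow to the right and rows downward; lengths in m; the calibration is good to about 2 mm. A picture is of the moment at which its call begins: read the wrist's pose just before it.
- ctrl.hand_in(): hands the job in; it is judged then, once.
The state is a dict: "clock": time; "joints": joint angles; "dq": joint speeds; "effort": joint torques, N m; "eef_pos": TCP position; "eef_rot": TCP orientation; "wrist_force": force on the tool from outside, world axes, zero at the start; "moment": the same for the moment, N m; "width": opening from 0.0 (shut) to 1.0 (fully open); "finger_force": force on a finger pad.
Only numpy, scipy, OpenCV 4.12 (cv2) and the standard library are available. Lean on these libraries where they do the work, as an engineer would, in place of code of your own. Each camera call takes 0.05 s, during which the arm holds its last target. There are 200 camera calls.

## Working session

There is one attempt and no reset: what is moved stays moved. The work goes in short steps, Python scripts to look and compute and a shell command to move; the robot and the scene stay as the last step left them, time stands still between calls to the robot, and variables do not carry over. Pictures are saved under pics/ and viewed, at most 10 in all, crops included, and the job is handed in when it is done.

```bash
mkdir -p pics; cat > h.py <<'E'
import numpy as np, cv2
from plant import ctrl
def pts(im):
    d=im["depth"];v,u=np.mgrid[:420,:560]
    P=np.stack([(u-im["cx"])/im["fx"]*d,(v-im["cy"])/im["fy"]*d,d],-1)
    W=(P-np.array(im["t"]))@np.array(im["R"])
    W[d<=0]=np.nan
    return W
def ray(im,u,v,z):
    R=np.array(im["R"]);t=np.array(im["t"]);c=-R.T@t
    r=R.T@np.array([(u-im["cx"])/im["fx"],(v-im["cy"])/im["fy"],1])
    return c+r*(z-c[2])/r[2]
E
python3 - <<'E'
from h import *
s=ctrl.sense();print({k:np.round(v,3).tolist() for k,v in s.items()},ctrl.tips_ahead)
for n in("top","side"):
    im=ctrl.get_image(n);cv2.imwrite(f"pics/{n}0.png",im["color"]);np.savez(f"{n}0.npz",**im)
    print(n,np.round(-np.array(im["R"]).T@im["t"],3),np.round(im["R"],2).tolist())
E
```

```text
{'clock': 0.0, 'joints': [-74.296, 17.861, 0.802, 86.691, -0.254, 75.585, -1.56], 'dq': [0.077, -0.029, 0.063, 0.003, -0.023, 0.114, -0.04], 'effort': [-0.0, -37.992, 0.146, -23.059, 0.012, 0.014, -0.0], 'eef_pos': [0.171, 0.522, 0.303], 'eef_rot': [[-0.951, 0.311, -0.001], [0.311, 0.951, -0.002], [-0.0, -0.002, -1.0]], 'wrist_force': [-0.094, -0.003, -0.801], 'moment': [-0.002, -0.061, -0.001], 'finger_force': 0.0, 'width': 1.001} 0.0726
top [0.328 0.025 1.314] [[0.0, -1.0, -0.01], [-0.98, -0.0, -0.19], [0.19, 0.01, -0.98]]
side [0.403 0.886 0.614] [[-0.98, -0.17, 0.01], [-0.09, 0.47, -0.88], [0.15, -0.86, -0.48]]
```

View pics/top0.png

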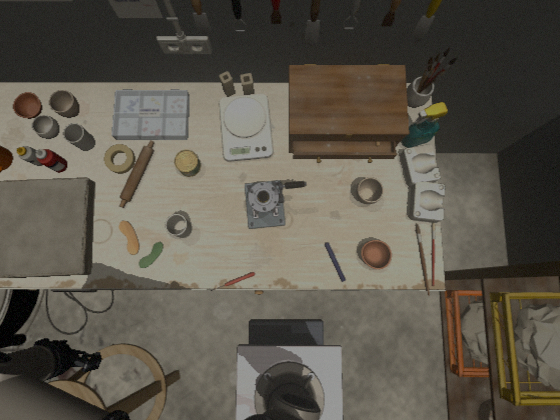

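View pics/side0.png

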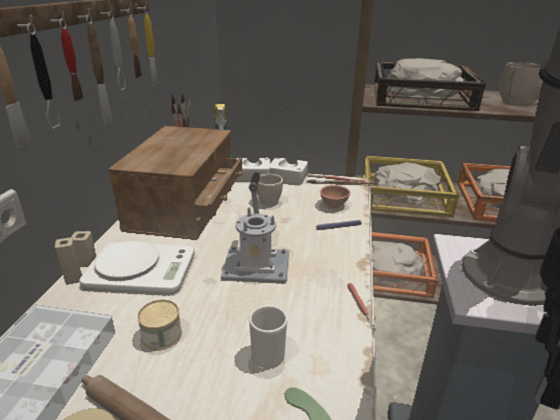

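The top view shows the beaker at about (177,224), the jig at (265,203) and its grip at (293,184). In the side view the beaker is at (268,337) and the jig at (256,245). Next I measure them.

```bash
python3 - <<'E'
from h import *
T=dict(np.load("top0.npz"));S=dict(np.load("side0.npz"))
Wt=pts(T);Ws=pts(S)
def fitc(P):
    A=np.c_[2*P[:,:2],np.ones(len(P))];x=np.linalg.lstsq(A,(P[:,:2]**2).sum(1),rcond=None)[0]
    return x[:2],np.sqrt(x[2]+x[0]**2+x[1]**2)
desk=Wt[240:270,180:230];print("desk z",np.nanmedian(desk[...,2]))
def box(W,u0,u1,v0,v1,z0,z1):
    P=W[v0:v1,u0:u1].reshape(-1,3);return P[(P[:,2]>z0)&(P[:,2]<z1)]
b=box(Wt,155,200,205,245,.085,.11);print("rim top",len(b),fitc(b),b.mean(0),b.min(0),b.max(0))
b=box(Ws,235,300,295,375,.02,.08);print("side wall",len(b),b.mean(0),b.min(0),b.max(0),fitc(b))
b=box(Ws,235,300,295,375,.085,.11);print("side rim",len(b),fitc(b))
# jig base plate
for nm,W,r in(("top",Wt,(235,300,170,235)),("side",Ws,(215,300,170,290))):
    b=box(W,*r,.008,.03);print(nm,"plate z",len(b),np.median(b[:,2]))
    print(cv2.minAreaRect((b[:,:2]*1000).astype(np.float32)))
    b=box(W,*r,.112,.124);print("table",len(b),b.mean(0),cv2.minEnclosingCircle((b[:,:2]*1000).astype(np.float32)))
    b=box(W,*r,.15,.25);print("grip",len(b),b.mean(0),b.min(0),b.max(0))
# stretched crops
def crop(T,u0,v0,w,h,k):return cv2.resize(T["color"][v0:v0+h,u0:u0+w],None,fx=k,fy=k,interpolation=cv2.INTER_CUBIC)
cv2.imwrite("pics/c.png",np.hstack([crop(T,235,165,80,75,5),cv2.resize(crop(S,210,165,90,125,3),(270,375))]))
E
```

```text
desk z 0.0008163389997500838
rim top 116 (array([0.50814919, 0.33856264]), np.float64(0.030824493936333176)) [0.50891823 0.33885298 0.09260183] [0.47525295 0.30707968 0.08534723] [0.53978304 0.36997572 0.09925643]
side wall 1248 [0.50872691 0.35066745 0.05496266] [0.47788722 0.31137017 0.02000783] [0.54042292 0.37553986 0.07994294] (array([0.50987335, 0.34391892]), np.float64(0.029782809813487077))
side rim 446 (array([0.5099853, 0.3436638]), np.float64(0.030890183749743307))
top plate z 837 0.014235855775203582
((596.510498046875, 65.48574829101562), (169.646484375, 196.1858367919922), 7.374897003173828)
table 480 [0.58690037 0.07553777 0.1206356 ] ((590.183837890625, 71.52196502685547), 50.8227653503418)
grip 138 [0.60592696 0.0018497  0.19071236] [ 0.59506312 -0.02680046  0.15258279] [0.61873742 0.02978134 0.20147117]
side plate z 1802 0.014516961283355105
((628.5307006835938, -128.94879150390625), (207.5485382080078, 549.892333984375), 5.165234565734863)
table 536 [0.58999703 0.08908548 0.120438  ] ((667.2066650390625, -36.2552375793457), 186.84214782714844)
grip 206 [0.60689932 0.0162908  0.18256212] [ 0.5969936  -0.03633393  0.15055049] [0.62069007 0.03598526 0.19669975]
```

View pics/c.png

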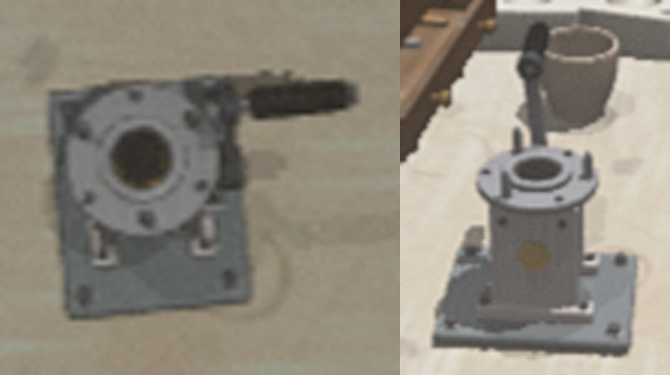

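The crop shows the jig turned about +6° (plate's bottom edge and grip both slope up to the right). The pins are up and the lever is back. I turn the tool so it closes along the jig's x and move over the beaker for a wrist look.

```bash
python3 -m inch '[[1,-0.055,-0.01,0,0,0,0],[1,-0.055,-0.01,0,0,0,0],[1,-0.055,-0.01,0,0,0,0],[1,-0.055,-0.01,0,0,0,0],[1,-0.055,-0.01,0,0,0,0]]'
python3 -m inch '[[1,-0.055,-0.01,0,0,0,0],[1,-0.048,-0.007,0,0,0,0],[1,0,0,0,0,0,10.6],[1,0,0,0,0,0,10.6],[1,0,0,0,0,0,10.6]]'
python3 -m inch '[[1,0,0,0,0,0,10.6],[1,0,0,0,0,0,10.6],[1,0,0,0,0,0,10.6],[1,0,0,0,0,0,1.8],[1,0,0,0,0,0,0]]'
python3 - <<'E'
from h import *
s=ctrl.sense();im=ctrl.get_image("wrist");cv2.imwrite("pics/w1.png",im["color"]);np.savez("w1.npz",p=s["eef_pos"],r=s["eef_rot"],**im)
print(np.round(s["eef_pos"],4),np.round(s["eef_rot"],3).tolist(),np.round(im["mount"],3).tolist(),im["fx"])
E
```

```text
clock: 0.72
eef_pos: [0.4178, 0.3888, 0.3034]
eef_rot: [[-0.951, 0.31, -0.001], [0.31, 0.951, -0.0], [0.001, -0.001, -1.0]]
wrist_force: [0.5, 1.2, 0.0]
width: 1.003
finger_force: 0.0
clock: 1.35
eef_pos: [0.5092, 0.3415, 0.303]
eef_rot: [[-0.639, 0.769, -0.001], [0.769, 0.639, -0.001], [0.0, -0.002, -1.0]]
wrist_force: [0.4, -0.2, -0.5]
width: 1.002
finger_force: 0.0
clock: 1.98
eef_pos: [0.5091, 0.3418, 0.3035]
eef_rot: [[-0.116, 0.993, -0.001], [0.993, 0.116, -0.0], [-0.0, -0.001, -1.0]]
wrist_force: [0.6, 0.2, -0.6]
width: 1.001
finger_force: 0.0
[0.5091 0.3418 0.3035] [[-0.116, 0.993, -0.001], [0.993, 0.116, -0.0], [-0.0, -0.001, -1.0]] [[-0.001, -0.962, -0.274, 0.069], [1.0, -0.002, 0.001, -0.0], [-0.001, -0.274, 0.962, -0.07], [0.0, 0.0, 0.0, 1.0]] 301.2012377936414
```

View pics/w1.png

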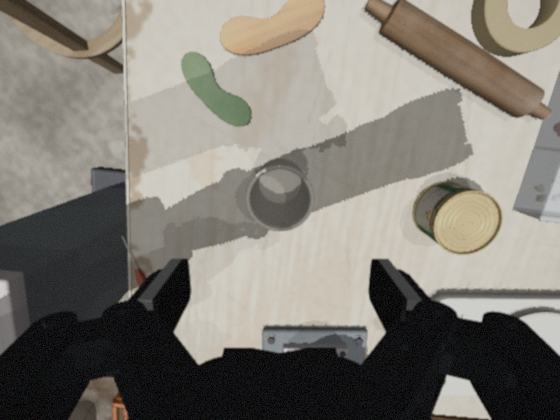

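The wrist view shows the beaker's rim centred near (280,196). The jig plate peeks out at the bottom, around (315,340). I look at the jig closely first, then go back to the beaker.

```bash
python3 -m inch '[[1,-0.05,0.009,-0.01,0,0,0],[1,-0.055,0.01,-0.01,0,0,0],[1,-0.055,0.01,-0.01,0,0,0],[1,-0.055,0.01,-0.01,0,0,0],[1,-0.055,0.01,-0.01,0,0,0]]' >/dev/null
python3 -m inch '[[1,0,0,0,0,0,0],[1,0,0,0,0,0,0],[1,0,0,0,0,0,0],[1,0,0,0,0,0,0],[1,0,0,0,0,0,0]]'
python3 - <<'E'
from h import *
s=ctrl.sense();im=ctrl.get_image("wrist");cv2.imwrite("pics/w2.png",im["color"]);np.savez("w2.npz",p=s["eef_pos"],r=s["eef_rot"],**im)
def wcam(f):
    d=dict(np.load(f));M=d["mount"];R=d["r"]@M[:3,:3];c=d["p"]+d["r"]@M[:3,3]
    d["R"]=R.T;d["t"]=-R.T@c;return d
d=wcam("w1.npz")
g=cv2.cvtColor(d["color"],cv2.COLOR_BGR2GRAY)
print("beaker rim edges", [ray(d,*p,.094).round(4).tolist() for p in((247,196),(313,196),(280,162),(280,230))])
W=pts(d);P=W[130:260,220:340].reshape(-1,3);P=P[(P[:,2]>.088)&(P[:,2]<.10)]
print(len(P),P.mean(0),P.min(0),P.max(0),cv2.minEnclosingCircle((P[:,:2]*1000).astype(np.float32)))
E
```

```text
clock: 3.28
eef_pos: [0.5884, 0.0801, 0.3537]
eef_rot: [[-0.115, 0.993, -0.0], [0.993, 0.115, 0.0], [0.0, -0.0, -1.0]]
wrist_force: [0.9, 0.3, 0.7]
width: 0.999
finger_force: 0.0
beaker rim edges [[0.4784, 0.3415, 0.094], [0.5408, 0.3487, 0.094], [0.5059, 0.3771, 0.094], [0.5135, 0.311, 0.094]]
933 [0.50960517 0.3418246  0.09269337] [0.47680137 0.30945935 0.08800667] [0.54227542 0.37486019 0.09564345] ((509.7032165527344, 342.2369079589844), 33.11787414550781)
```

View pics/w2.png

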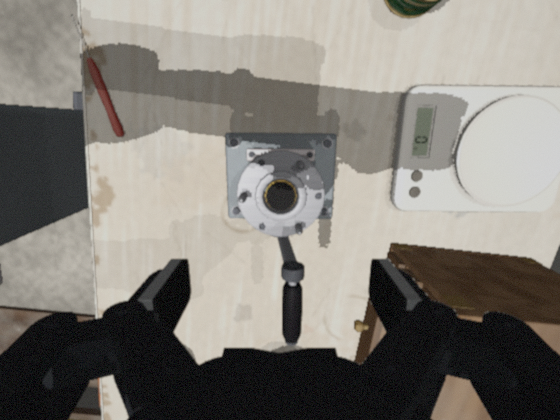

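The wrist view shows the jig square to the tool, with its seat at about (281,196) and the grip at (292,312). I fit them from depth.

```bash
cat >> h.py <<'E'
def wcam(f):
    d=dict(np.load(f));M=d["mount"];R=d["r"]@M[:3,:3];c=d["p"]+d["r"]@M[:3,3]
    d["R"]=R.T;d["t"]=-R.T@c;return d
def shift(s,target):
    return (np.array(s["eef_rot"]).T@(np.array(target)-s["eef_pos"])).round(4)
E
python3 - <<'E'
from h import *
d=wcam("w2.npz");W=pts(d);B=W[110:260,210:350].reshape(-1,3)
def sel(z0,z1):return B[(B[:,2]>z0)&(B[:,2]<z1)]
P=sel(.112,.1235);print("table",len(P),np.median(P[:,2]),cv2.minEnclosingCircle((P[:,:2]*1000).astype(np.float32)))
P=sel(.1235,.128);print("seat",len(P),np.median(P[:,2]),P.mean(0),cv2.minEnclosingCircle((P[:,:2]*1000).astype(np.float32)))
P=sel(.132,.15);print("pins",P.round(3).tolist()[:40])
P=sel(.009,.02);print("plate",len(P),np.median(P[:,2]),cv2.minAreaRect((P[:,:2]*1000).astype(np.float32)))
G=W[260:345,270:315].reshape(-1,3);G=G[(G[:,2]>.16)&(G[:,2]<.23)]
print("grip",len(G),G.mean(0),G.min(0),G.max(0));r=cv2.minAreaRect((G[:,:2]*1000).astype(np.float32));print(r)
# image plate top edge
g=cv2.cvtColor(d["color"],cv2.COLOR_BGR2GRAY)
a=ray(d,226,134,.014);b=ray(d,336,133,.014);print("edge",a,b,np.degrees(np.arctan2(*(b-a)[[1,0]])))
for u,v,z in((281,196,.126),(243,197,.143),(303,163,.143),(299,227,.143)):print(ray(d,u,v,z).round(4))
c=d["color"][120:350,200:360];cv2.imwrite("pics/w2c.png",cv2.resize(c,None,fx=3,fy=2.6,interpolation=cv2.INTER_CUBIC)[:600])
E
```

```text
table 4267 0.11984008217004212 ((590.6660766601562, 75.62166595458984), 49.47290802001953)
seat 1469 0.12523286754398166 [0.58997934 0.07903193 0.12518332] ((596.4599609375, 72.4163818359375), 46.19640350341797)
pins [[0.603, 0.117, 0.132], [0.604, 0.117, 0.134], [0.605, 0.118, 0.136], [0.606, 0.118, 0.134], [0.602, 0.116, 0.134], [0.603, 0.117, 0.138], [0.604, 0.117, 0.137], [0.605, 0.117, 0.138], [0.606, 0.117, 0.137], [0.607, 0.117, 0.137], [0.602, 0.115, 0.133], [0.602, 0.116, 0.137], [0.603, 0.116, 0.139], [0.604, 0.116, 0.14], [0.605, 0.116, 0.14], [0.606, 0.116, 0.138], [0.607, 0.116, 0.139], [0.608, 0.116, 0.137], [0.602, 0.115, 0.136], [0.602, 0.115, 0.139], [0.603, 0.115, 0.139], [0.604, 0.115, 0.14], [0.605, 0.116, 0.143], [0.606, 0.116, 0.14], [0.607, 0.116, 0.14], [0.608, 0.116, 0.138], [0.602, 0.114, 0.137], [0.603, 0.114, 0.139], [0.603, 0.114, 0.14], [0.604, 0.115, 0.142], [0.605, 0.115, 0.143], [0.606, 0.115, 0.144], [0.607, 0.115, 0.14], [0.608, 0.115, 0.138], [0.602, 0.113, 0.137], [0.603, 0.113, 0.139], [0.604, 0.113, 0.139], [0.604, 0.114, 0.143], [0.605, 0.114, 0.143], [0.606, 0.114, 0.143]]
plate 3765 0.012695048436443217 ((590.1983032226562, 79.83122253417969), (149.73521423339844, 118.85748291015625), 5.840051174163818)
grip 1668 [0.60878569 0.00167168 0.19031277] [ 0.59582824 -0.04462062  0.16498398] [0.62182968 0.03493791 0.19534545]
((609.9221801757812, -5.150306701660156), (20.068483352661133, 79.10003662109375), 6.4975666999816895)
edge [0.51246211 0.12841371 0.014     ] [0.65644176 0.14621105 0.014     ] 7.046590723275564
[0.5905 0.0794 0.126 ]
[0.5539 0.0783 0.143 ]
[0.6065 0.1169 0.143 ]
[0.6111 0.0543 0.143 ]
```

View pics/w2c.png

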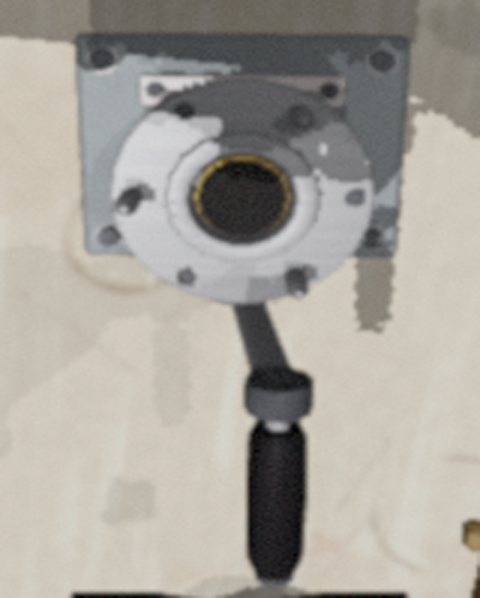

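```bash
python3 -m inch '[[1,0.054,-0.0096,0.01,0,0,0],[1,0.054,-0.0096,0.02,0,0,0],[1,0.054,-0.0096,0.02,0,0,0],[1,0.054,-0.0096,0.02,0,0,0],[1,0.0535,-0.0096,0.02,0,0,0]]'
python3 - <<'E'
from h import *
s=ctrl.sense();print(shift(s,[.5097,.3422,.122]))
d=wcam("w2.npz");W=pts(d);B=W[110:260,210:350].reshape(-1,3);P=B[(B[:,2]>.139)&(B[:,2]<.15)]
for a in(66,186,306):
    c=np.array([.5902,.0797])+.038*np.array([np.cos(np.radians(a)),np.sin(np.radians(a))])
    Q=P[np.linalg.norm(P[:,:2]-c,axis=1)<.012];print(c.round(4),len(Q),Q.mean(0).round(4))
E
```

```text
clock: 3.95
eef_pos: [0.5096, 0.3433, 0.2635]
eef_rot: [[-0.114, 0.993, 0.001], [0.993, 0.114, 0.0], [0.0, 0.001, -1.0]]
wrist_force: [1.0, 0.2, 0.5]
width: 1.004
finger_force: 0.0
[-1.200e-03 -1.000e-04  1.415e-01]
[0.6057 0.1144] 25 [0.6052 0.1141 0.1412]
[0.5524 0.0757] 21 [0.5523 0.0755 0.1411]
[0.6125 0.049 ] 19 [0.6122 0.0494 0.1413]
```

```bash
python3 -m inch '[[1,-0.001,0,0.03,0,0,0],[1,0,0,0.04,0,0,0],[1,0,0,0.04,0,0,0],[1,0,0,0.0315,0,0,0],[1,0,0,0,0,0,0]]' 30
python3 -m inch '[[0.5,0,0,0,0,0,0],[0.5,0,0,0,0,0,0],[0.5,0,0,0,0,0,0],[0.5,0,0,0,0,0,0],[0.5,0,0,0,0,0,0]]' 30
```

```text
clock: 4.58
eef_pos: [0.5084, 0.3396, 0.1195]
eef_rot: [[-0.114, 0.993, -0.006], [0.993, 0.114, -0.004], [-0.003, -0.006, -1.0]]
wrist_force: [-0.4, 0.6, 0.5]
width: 1.003
finger_force: 0.0
clock: 5.2
eef_pos: [0.5113, 0.3411, 0.1244]
eef_rot: [[-0.114, 0.994, 0.003], [0.994, 0.114, 0.002], [0.002, 0.003, -1.0]]
wrist_force: [-1.8, 0.9, 5.2]
width: 0.754
finger_force: 34.1
```

```bash
python3 -m inch '[[0.5,0,0,-0.02,0,0,0],[0.5,0,0,-0.04,0,0,0],[0.5,0,0,-0.05,0,0,0],[0.5,0,0,-0.05,0,0,0],[0.5,0,0,-0.03,0,0,0]]'
python3 -m inch '[[0.5,-0.03,0.005,0,0,0,0],[0.5,-0.04,0.008,0,0,0,0],[0.5,-0.04,0.008,0,0,0,0],[0.5,-0.03,0.005,0,0,0,0],[0.5,0,0,0,0,0,0]]'
python3 - <<'E'
from h import *
s=ctrl.sense();print(shift(s,[.5899,.0797,.31]),s["width"],s["finger_force"])
S=ctrl.get_image("side");W=pts(S);cv2.imwrite("pics/s2.png",S["color"])
p=np.array(s["eef_pos"]);P=W.reshape(-1,3);m=(np.linalg.norm(P[:,:2]-p[:2],axis=1)<.045)&(P[:,2]>.1)&(P[:,2]<p[2]-.08)
Q=P[m];print(Q.min(0),Q.max(0))
for a in np.arange(Q[:,2].min(),Q[:,2].max(),.01):
    q=Q[abs(Q[:,2]-a)<.005];print(a.round(3),len(q),(q[:,0].min()+q[:,0].max())/2-p[0],q[:,1].max()-p[1])
E
```

```text
clock: 5.82
eef_pos: [0.5111, 0.3403, 0.3151]
eef_rot: [[-0.113, 0.994, 0.003], [0.994, 0.113, 0.002], [0.001, 0.003, -1.0]]
wrist_force: [0.7, 0.0, -2.7]
width: 0.756
finger_force: 34.6
clock: 6.45
eef_pos: [0.5532, 0.1993, 0.3122]
eef_rot: [[-0.106, 0.994, 0.0], [0.994, 0.106, -0.003], [-0.003, 0.0, -1.0]]
wrist_force: [-0.6, -0.4, -2.6]
width: 0.753
finger_force: 34.7
[-0.1228  0.0239  0.0026] 0.7534114351427567 34.65022721985406
[0.52152427 0.19571118 0.18868167] [0.58209823 0.2333767  0.23215978]
0.189 46 -0.00325289919715388 0.03152120400185321
0.199 133 -0.0026264548920618136 0.03265908049980801
0.209 146 -0.0015935830687816566 0.032615155961969955
0.219 147 -0.002107193871879298 0.03278066865942483
0.229 133 -0.0013817226292243134 0.03405854991298879
```

View pics/s2.png

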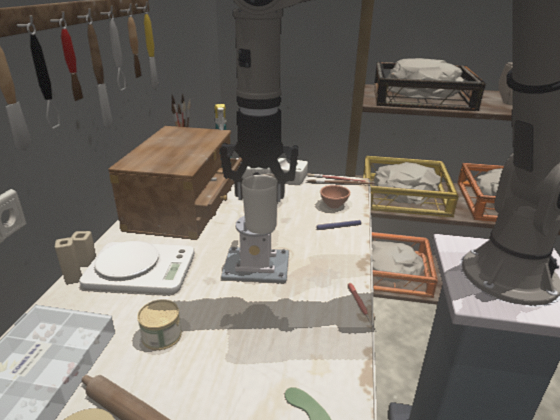

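The side view shows the beaker hanging upright in the gripper around (259,205). Next I move it over the seat and let it settle.

```bash
python3 -m inch '[[0.5,-0.03,0.006,0,0,0,0],[0.5,-0.04,0.008,0,0,0,0],[0.5,-0.035,0.007,0,0,0,0],[0.5,-0.018,0.003,0,0,0,0],[0.5,0,0,0,0,0,0]]'
python3 -m inch '[[0.5,0,0,0,0,0,0],[0.5,0,0,0.01,0,0,0],[0.5,0,0,0.01,0,0,0],[0.5,0,0,0,0,0,0],[0.5,0,0,0,0,0,0]]'
python3 - <<'E'
from h import *
s=ctrl.sense();print(shift(s,[.5899,.0797,.2495]),np.round(s["eef_pos"],4),np.round(s["eef_rot"],4).tolist())
S=ctrl.get_image("side");W=pts(S)
p=np.array(s["eef_pos"]);P=W.reshape(-1,3);m=(np.linalg.norm(P[:,:2]-p[:2],axis=1)<.045)&(P[:,2]>.15)&(P[:,2]<p[2]-.08)
Q=P[m]
for a in np.arange(Q[:,2].min(),Q[:,2].max(),.01):
    q=Q[abs(Q[:,2]-a)<.005];print(a.round(3),len(q),((q[:,0].min()+q[:,0].max())/2-p[0]).round(4),(q[:,1].max()-p[1]).round(4))
E
```

```text
clock: 7.12
eef_pos: [0.59, 0.0845, 0.3122]
eef_rot: [[-0.112, 0.994, -0.001], [0.994, 0.112, 0.0], [0.0, -0.0, -1.0]]
wrist_force: [0.0, 0.3, -2.5]
width: 0.755
finger_force: 34.7
clock: 7.75
eef_pos: [0.59, 0.0849, 0.2923]
eef_rot: [[-0.114, 0.994, -0.0], [0.994, 0.114, -0.0], [-0.0, -0.0, -1.0]]
wrist_force: [0.5, -0.3, -3.0]
width: 0.758
finger_force: 34.6
[-0.0051 -0.0006  0.0428] [0.59   0.0849 0.2923] [[-0.1135, 0.9935, -0.0001], [0.9935, 0.1135, -0.0], [-0.0, -0.0001, -1.0]]
0.168 27 -0.004 0.0291
0.178 116 -0.0025 0.0327
0.188 116 -0.0027 0.033
0.198 114 -0.0015 0.0333
0.208 103 -0.0022 0.0338
```

```bash
python3 - <<'E'
from h import *
s=ctrl.sense();im=ctrl.get_image("wrist");np.savez("w3.npz",p=s["eef_pos"],r=s["eef_rot"],**im)
d=wcam("w3.npz");W=pts(d);p=s["eef_pos"]
# wall near camera side & rim
P=W.reshape(-1,3);m=(np.linalg.norm(P[:,:2]-p[:2],axis=1)<.045)&(P[:,2]>.15)&(P[:,2]<.27);Q=P[m]
print(len(Q),(Q.min(0)-p).round(4),(Q.max(0)-p).round(4))
tx=(Q-p)@np.array(s["eef_rot"])
for a,b in((.02,.032),(.032,.05),(.05,.08),(.08,.125)):
    q=tx[(tx[:,2]>a)&(tx[:,2]<b)]
    if len(q):
        q=q[abs(q[:,1])<.034]; print(a,len(q),q.min(0).round(4),q.max(0).round(4))
        A=np.c_[2*q[:,:2],np.ones(len(q))];x=np.linalg.lstsq(A,(q[:,:2]**2).sum(1),rcond=None)[0];print(x[:2].round(4),np.sqrt(x[2]+x[0]**2+x[1]**2).round(4))
cv2.imwrite("pics/w3.png",im["color"])
E
```

```text
23379 [-0.0449 -0.0287 -0.1206] [ 0.0436  0.0342 -0.0226]
0.02 3570 [-0.0211 -0.034   0.0229] [0.034 0.034 0.032]
[0.0015 0.0002] 0.0311
0.032 5839 [-0.0286 -0.034   0.032 ] [0.0343 0.034  0.05  ]
[ 0.0035 -0.    ] 0.0303
0.05 6706 [-0.0282 -0.034   0.05  ] [0.0335 0.0339 0.08  ]
[ 0.0033 -0.0006] 0.0296
0.08 5672 [-0.0268 -0.0288  0.08  ] [0.0323 0.0265 0.1206]
[ 0.0034 -0.0014] 0.0266
```

View pics/w3.png

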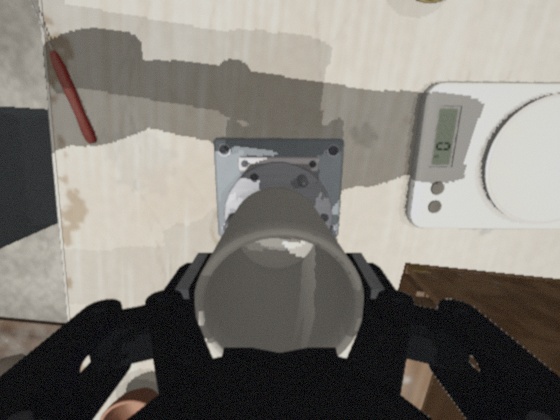

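The wrist view shows the beaker centred between the pads, its wall running down in front of the nest table at (280,200). I now lower it with a 6 mm correction.

```bash
python3 -m inch '[[0.5,-0.004,0,0,0,0,0],[0.5,-0.002,0,0.008,0,0,0],[0.5,0,0,0.012,0,0,0],[0.5,0,0,0.01,0,0,0],[0.5,0,0,0.004,0,0,0]]'
python3 -m inch '[[0.5,0,0,0.002,0,0,0],[0.5,0,0,0.002,0,0,0],[0.5,0,0,0.001,0,0,0],[0.5,0,0,0.001,0,0,0],[0.5,0,0,0.001,0,0,0]]'
python3 - <<'E'
from h import *
s=ctrl.sense();print(shift(s,[.5899,.0785,.2495]),np.round(s["wrist_force"],2))
E
```

```text
clock: 8.48
eef_pos: [0.59, 0.079, 0.2569]
eef_rot: [[-0.114, 0.994, -0.002], [0.994, 0.114, -0.0], [0.0, -0.002, -1.0]]
wrist_force: [-0.3, 0.1, -2.2]
width: 0.756
finger_force: 34.6
clock: 9.1
eef_pos: [0.5907, 0.0788, 0.2515]
eef_rot: [[-0.113, 0.994, 0.0], [0.994, 0.113, 0.0], [0.0, 0.0, -1.0]]
wrist_force: [-0.5, 0.6, -2.8]
width: 0.755
finger_force: 34.6
[-0.0002 -0.0009  0.002 ] [-0.47  0.63 -2.83]
```

```bash
python3 -m inch '[[0.5,0,0,0.001,0,0,0],[0.5,0,0,0.001,0,0,0],[0.5,0,0,0,0,0,0],[0.5,0,0,0,0,0,0],[0.5,0,0,0,0,0,0]]'

```

```text
clock: 9.72
eef_pos: [0.5906, 0.0787, 0.2505]
eef_rot: [[-0.113, 0.994, 0.001], [0.994, 0.113, 0.0], [0.0, 0.001, -1.0]]
wrist_force: [-3.8, 0.1, 5.5]
width: 0.751
finger_force: 35.4
```

```bash
python3 -m inch '[[0.8,0,0,0,0,0,0],[0.85,0,0,0,0,0,0],[1,0,0,0,0,0,0],[1,0,0,0,0,0,0],[1,0,0,0,0,0,0]]'
python3 -m inch '[[1,0,0,-0.01,0,0,0],[1,0,0,-0.02,0,0,0],[1,0,0,-0.03,0,0,0],[1,0,0,-0.03,0,0,0],[1,0,0,-0.02,0,0,0]]'
python3 - <<'E'
from h import *
s=ctrl.sense();im=ctrl.get_image("wrist");np.savez("w4.npz",p=s["eef_pos"],r=s["eef_rot"],**im)
S=ctrl.get_image("side");W=pts(S);P=W.reshape(-1,3);c=np.array([.59,.0797])
Q=P[(np.linalg.norm(P[:,:2]-c,axis=1)<.045)&(P[:,2]>.145)&(P[:,2]<.235)];print("side",Q.min(0),Q.max(0))
d=wcam("w4.npz");W=pts(d);P=W.reshape(-1,3)
Q=P[(np.linalg.norm(P[:,:2]-c,axis=1)<.045)&(P[:,2]>.212)&(P[:,2]<.24)];print("rim",len(Q),np.median(Q[:,2]),cv2.minEnclosingCircle((Q[:,:2]*1000).astype(np.float32)))
A=np.c_[Q[:,:2]-c,np.ones(len(Q))];print("tilt",np.linalg.lstsq(A,Q[:,2],rcond=None)[0])
G=P[(P[:,2]>.16)&(P[:,2]<.205)&(P[:,1]<.03)&(P[:,1]>-.05)&(abs(P[:,0]-.61)<.04)];print("grip",len(G),G.mean(0) if len(G) else 0, G[:,:].max(0) if len(G) else 0)
cv2.imwrite("pics/w4.png",np.hstack([im["color"][::1,100:460],S["color"][130:,180:340].repeat(1,0).copy() if 0 else cv2.resize(S["color"][150:290,200:320],(360,420))]))
E
```

```text
clock: 10.35
eef_pos: [0.5907, 0.0788, 0.2493]
eef_rot: [[-0.113, 0.994, 0.0], [0.994, 0.113, -0.0], [-0.0, 0.0, -1.0]]
wrist_force: [0.6, -0.2, 0.5]
width: 0.998
finger_force: 0.0
clock: 10.98
eef_pos: [0.5911, 0.0786, 0.3621]
eef_rot: [[-0.113, 0.994, 0.003], [0.994, 0.113, 0.0], [0.0, 0.003, -1.0]]
wrist_force: [0.4, -0.6, -0.1]
width: 1.004
finger_force: 0.0
side [0.55626554 0.04769352 0.14503444] [0.62107662 0.11469962 0.22164002]
rim 1707 0.21877175953231529 ((588.4325561523438, 79.4717788696289), 33.23174285888672)
tilt [2.01912543e-04 2.00158946e-02 2.18132891e-01]
grip 1320 [ 0.60955802 -0.00466229  0.19108369] [0.62185496 0.0299993  0.19568667]
```

View pics/w4.png

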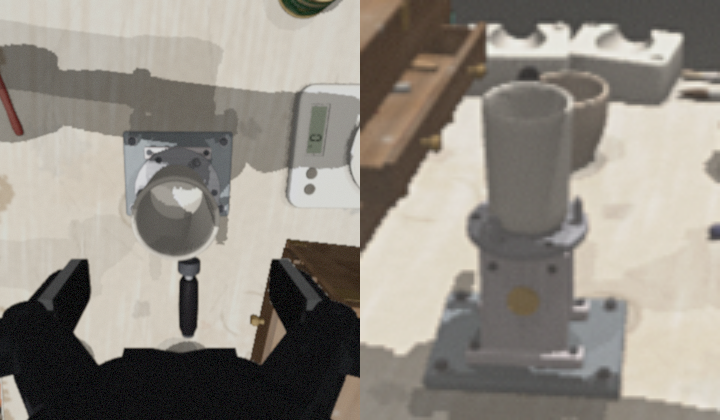

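The beaker stands upright in the jig at (0.588, 0.0795), with its rim at 0.219–0.22 and the foot inside the pins. Next is the grip, which is about 5° beyond upright.

```bash
python3 -m inch '[[1,-0.03,0.003,0,0,0,0],[1,-0.035,0.003,0,0,0,0],[1,-0.03,0.003,0,0,0,0],[1,0,0,0,0,0,0],[1,0,0,0,0,0,0]]'
python3 - <<'E'
from h import *
print(shift(ctrl.sense(),[.6106,-.0147,.236]))
E
```

```text
clock: 11.7
eef_pos: [0.6102, -0.0133, 0.3588]
eef_rot: [[-0.114, 0.993, -0.001], [0.993, 0.114, 0.001], [0.002, -0.001, -1.0]]
wrist_force: [1.3, 0.1, 0.6]
width: 0.997
finger_force: 0.0
[-0.0016  0.0004  0.1228]
```

```bash
python3 -m inch '[[1,-0.0015,0,0.03,0,0,0],[1,0,0,0.035,0,0,0],[1,0,0,0.035,0,0,0],[1,0,0,0.023,0,0,0],[1,0,0,0,0,0,0]]'
python3 -m inch '[[0,0,0,0,0,0,0],[0,0,0,0,0,0,0],[0,0,0,0,0,0,0],[0,0,0,0,0,0,0],[0,0,0,0,0,0,0]]' 40
python3 -m inch '[[0,0,0,0,0,0,0],[0,0,0,0,0,0,0],[0,0,0,0,0,0,0],[0,0,0,0,0,0,0],[0,0,0,0,0,0,0]]' 40
python3 - <<'E'
from h import *
s=ctrl.sense();p=np.array(s["eef_pos"])
j=np.array([.5899,.0797]);y=np.radians(6);R=np.array([[np.cos(y),-np.sin(y)],[np.sin(y),np.cos(y)]])
q=R.T@(p[:2]-j);print("jig xy",q.round(4),p[2]-.053)
E=np.array(s["eef_rot"]);off=p[2]-(.07+.115*np.cos(np.arcsin(q[0]/.115)))
a0=-np.degrees(np.arcsin(q[0]/.115));print("a0",a0,"off",off)
prev=None
for a in np.linspace(a0,90,21):
    r=np.radians(a);w=np.r_[j+R@[-.115*np.sin(r),q[1]],.07+off+.115*np.cos(r)]
    if prev is not None:print(round(a,1),(E.T@(w-prev)).round(4))
    prev=w
E
```

```text
clock: 12.32
eef_pos: [0.6091, -0.0135, 0.234]
eef_rot: [[-0.116, 0.993, -0.005], [0.993, 0.116, 0.001], [0.002, -0.005, -1.0]]
wrist_force: [-0.2, 0.9, 0.6]
width: 1.003
finger_force: 0.0
clock: 12.95
eef_pos: [0.6109, -0.0162, 0.2372]
eef_rot: [[-0.113, 0.994, 0.002], [0.994, 0.113, 0.0], [-0.0, 0.002, -1.0]]
wrist_force: [-0.5, 0.2, 3.7]
width: 0.204
finger_force: 39.1
clock: 13.58
eef_pos: [0.611, -0.0161, 0.2371]
eef_rot: [[-0.113, 0.994, 0.002], [0.994, 0.113, -0.0], [-0.0, 0.002, -1.0]]
wrist_force: [0.2, 0.5, 4.7]
width: 0.202
finger_force: 39.3
jig xy [ 0.011  -0.0975] 0.18412614746097544
a0 -5.478838329747728 off 0.05265152148533053
-0.7 [ 0.0001 -0.0096 -0.0005]
4.1 [ 0.0001 -0.0096  0.0003]
8.8 [ 0.0001 -0.0095  0.0011]
13.6 [ 0.0001 -0.0094  0.0018]
18.4 [ 0.0001 -0.0092  0.0026]
23.2 [ 0.0001 -0.009   0.0034]
27.9 [ 0.0001 -0.0086  0.0041]
32.7 [ 0.0001 -0.0083  0.0048]
37.5 [ 0.0001 -0.0078  0.0055]
42.3 [ 0.0001 -0.0074  0.0061]
47.0 [ 0.0001 -0.0068  0.0067]
51.8 [ 0.0001 -0.0062  0.0073]
56.6 [ 0.0001 -0.0056  0.0078]
61.4 [ 0.     -0.005   0.0082]
66.1 [ 0.     -0.0043  0.0086]
70.9 [ 0.     -0.0035  0.0089]
75.7 [ 0.     -0.0028  0.0092]
80.5 [ 0.     -0.002   0.0094]
85.2 [ 0.     -0.0012  0.0095]
90.0 [ 0.     -0.0004  0.0096]
```

```bash
python3 -m inch '[[0,0.0001,-0.0096,-0.0005,0,0,0],[0,0.0001,-0.0096,0.0003,0,0,0],[0,0.0001,-0.0095,0.0011,0,0,0],[0,0.0001,-0.0094,0.0018,0,0,0],[0,0.0001,-0.0092,0.0026,0,0,0]]'
```

```text
clock: 14.2
eef_pos: [0.5632, -0.0212, 0.2316]
eef_rot: [[-0.113, 0.994, 0.001], [0.994, 0.113, -0.0], [-0.0, 0.001, -1.0]]
wrist_force: [1.0, -0.7, 4.5]
width: 0.202
finger_force: 39.2
```

```bash
python3 -m inch '[[0,0.0001,-0.009,0.0034,0,0,0],[0,0.0001,-0.0086,0.0041,0,0,0],[0,0.0001,-0.0083,0.0048,0,0,0],[0,0.0001,-0.0078,0.0055,0,0,0],[0,0.0001,-0.0074,0.0061,0,0,0]]'
```

```text
clock: 14.82
eef_pos: [0.5219, -0.0257, 0.2068]
eef_rot: [[-0.113, 0.994, -0.0], [0.994, 0.113, -0.001], [-0.001, -0.0, -1.0]]
wrist_force: [0.1, -2.5, 3.4]
width: 0.206
finger_force: 39.2
```

```bash
python3 -m inch '[[0,0.0001,-0.0068,0.0067,0,0,0],[0,0.0001,-0.0062,0.0073,0,0,0],[0,0.0001,-0.0056,0.0078,0,0,0],[0,0,-0.005,0.0082,0,0,0],[0,0,-0.0043,0.0086,0,0,0]]'
```

```text
clock: 15.45
eef_pos: [0.4948, -0.0285, 0.1681]
eef_rot: [[-0.113, 0.994, 0.001], [0.994, 0.113, -0.001], [-0.001, 0.001, -1.0]]
wrist_force: [1.2, -3.9, 3.5]
width: 0.208
finger_force: 39.2
```

```bash
python3 -m inch '[[0,0,-0.0035,0.0089,0,0,0],[0,0,-0.0028,0.0092,0,0,0],[0,0,-0.002,0.0094,0,0,0],[0,0,-0.0012,0.009,0,0,0],[0,0,-0.0004,0.007,0,0,0]]'
python3 - <<'E'
from h import *
s=ctrl.sense();p=np.array(s["eef_pos"])
j=np.array([.5899,.0797]);y=np.radians(6);R=np.array([[np.cos(y),-np.sin(y)],[np.sin(y),np.cos(y)]])
q=R.T@(p[:2]-j);print("jig",q.round(4),"grip z",p[2]-.0526,"angle",np.degrees(np.arctan2(-q[0],p[2]-.1226)),s["wrist_force"])
E
```

```text
clock: 16.08
eef_pos: [0.4854, -0.0294, 0.1247]
eef_rot: [[-0.113, 0.994, 0.001], [0.994, 0.113, -0.001], [-0.001, 0.001, -1.0]]
wrist_force: [1.6, -5.1, 5.2]
width: 0.205
finger_force: 39.3
jig [-0.1153 -0.0976] grip z 0.07205975154465397 angle 88.97661718634122 [ 1.58648641 -5.11461276  5.1657914 ]
```

```bash
python3 -m inch '[[0,0,0,0.001,0,0,0],[0,0,0,0.001,0,0,0],[0,0,0,0,0,0,0],[0,0,0,0,0,0,0],[0,0,0,0,0,0,0]]'
python3 - <<'E'
from h import *
s=ctrl.sense();p=np.array(s["eef_pos"]);print("grip z",p[2]-.0526,s["wrist_force"])
c=np.array([.5885,.0795]);T=ctrl.get_image("top");S=ctrl.get_image("side")
for n,I in(("top",T),("side",S)):
    P=pts(I).reshape(-1,3);Q=P[(np.linalg.norm(P[:,:2]-c,axis=1)<.045)&(P[:,2]>.218)&(P[:,2]<.25)]
    print(n,len(Q),np.percentile(Q[:,2],[10,50,90,98]),Q[:,:2].mean(0),cv2.minEnclosingCircle((Q[:,:2]*1000).astype(np.float32)))
cv2.imwrite("pics/fin.png",np.hstack([cv2.resize(S["color"][150:300,190:330],(420,450)),cv2.resize(T["color"][150:250,220:300],(360,450))]))
E
```

```text
clock: 16.7
eef_pos: [0.4854, -0.0294, 0.1228]
eef_rot: [[-0.113, 0.994, 0.001], [0.994, 0.113, -0.001], [-0.001, 0.001, -1.0]]
wrist_force: [1.4, -5.1, 3.4]
width: 0.207
finger_force: 39.2
grip z 0.0702001101064185 [ 1.44214619 -5.05234692  3.44634189]
top 149 [0.2214045  0.22947542 0.23249657 0.2331936 ] [0.58967859 0.07794692] ((587.7218017578125, 76.97511291503906), 33.64840316772461)
side 360 [0.21940406 0.22537409 0.23032283 0.23134993] [0.58862926 0.08250679] ((588.2816162109375, 80.4946517944336), 34.64323043823242)
```

View pics/fin.png

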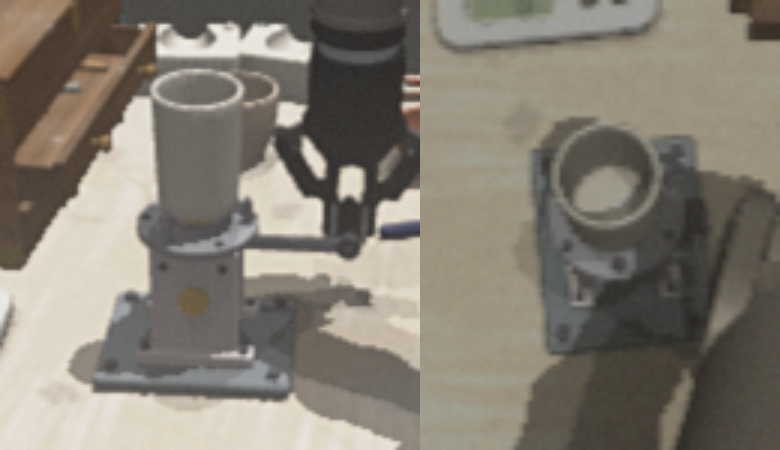

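The final view shows the lever level at about (300,243). The beaker is upright and lifted by about 10 mm, with its rim at 0.23 m. The gripper is holding the lever, so I hand in.

```bash
python3 -c "
from plant import ctrl
print(ctrl.hand_in())"
```

```text
the job is handed in; nothing more can be done
None
```

The beaker is on the jig, released before the lever was moved, and now stands upright on the raised stamp about 10 mm clear of its seat; the gripper holds the lever level, the cup and bowl were never touched, and I handed the job in at about 17 s (no verdict came back).

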